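# Mount the die carrier on the scanner spindle

## Robot

A 6-joint arm with a two-finger parallel gripper is mounted at the origin on the work surface. World frame = base frame: x ahead of the robot, y to its left, z up, the work surface at z = 0. Lengths are in m, angles in degrees, forces in N, time in s.
With the tool pointing down it reaches from about 0.375 to 0.75 m from the base axis. Payload 9 kg.
Tool frame: the origin (TCP) lies midway between the tips of the shut fingers; the grasp point (between the pads) lies 19 mm behind it (robot.hold_point_z is the distance from the TCP to the grasp point, in m); z points along the fingers, y is the line along which they close (so a half turn about z gives the same grasp; the last joint's range is limited). The gripper opens to 85 mm and grips with 20 to 120 N. Pads are 22 mm wide; open, the fingers measure 114 mm over their backs; the gripper's body (76 mm by 85 mm) begins 54 mm behind the grasp point. The pads swing forward as they close: fully open they stand 13 mm farther back than shut.
Start: joints at [-76.243, 5.964, 5.575, 89.605, 0, 77.527], TCP at [0.265, -0.538, 0.231] pointing down, gripper open.
Joint ranges: [-171.21, 171.21], [-48.23, 106.86], [-62.78, 66.21], [-105.2, 120.99], [-86.42, 89.51], [-180, 180]. Speed limits (degrees/s): [127.2, 127.2, 147.25, 180, 180, 180].

## Interface

Orientations are given as [roll, pitch, yaw] about the fixed x, y, z axes, in that order (R = Rz(yaw) Ry(pitch) Rx(roll)).
In Python, from plant import robot, fingers, grab_frame, get_calibration, cut_out, mark_of gives the robot as it stands. Calls block until the motion is done:
- robot.move_pose(position, orientation): joint-space move of the TCP to a pose.
- robot.line_to(position, vel=0.15, rotation=None, guard=None): straight line of the TCP; rotation=None keeps the orientation; vel is the mean speed in m/s. With guard (N) it stops when the force on the tool has changed by that much, and returns True; else False.
- robot.goto_joints(angles): joint-space move.
- fingers.set_gripper(opening): finger opening in m; the grip force is fixed at half the most; returns when the fingers have stopped.
- robot.pause(seconds).
- robot.ik(position, orientation): joint angles nearest the present ones, or None.
- grab_frame(name): name is "scene" or "top" or "wrist"; returns the picture (384x512x3 uint8, blue, green, red); there is no depth.
- get_calibration(name): a dict with "vertical_fov" (degrees; the focal length in pixels is half the picture's height over the tangent of half this angle, whatever the lens; pixels are square), "cx", "cy" (the principal point, pixels), "k1" (the pictures are not rectified: a ray, as slopes to the right and down, at radius r is drawn at 1 + k1 r^2 times it, then the intrinsics apply), "rvec" (rotation vector, rad) and "tvec" (3), from world to camera coordinates, as OpenCV has them. Camera axes: x right, y down, z forward; pixel columns grow to the right and rows downward; lengths in m; the calibration is good to about 2 mm. A picture is of the moment at which its call begins: read the wrist's pose just before it. get_calibration takes no time and is no camera call; for the wrist camera it gives the pose at the moment of the call.
A pose or a line that the arm cannot do raises robot.IKError and nothing moves.
- robot.job_done(): hands the job in; it is judged then, once.
Trained networks look in the newest picture that a camera, given by its name, has taken for a name from the list of things; names that differ only in an ending like _2 or _b are one class to them, and where a whole thing is asked for, a point or a joint stands for the part that bears it (a point fixed in the world has none). Each returns a list of dicts, best first, with "confidence" (0 to 1); they miss things now and then, are a little off and sometimes report something else, mostly with a low value. They report only what shows in the picture. A call takes as long as a camera call.
- cut_out(camera, target): "pixels" (384x512 bool, what is visible of it) and "uv" ([column, row] in pixels, amid what is visible of it).
- mark_of(camera, target): "uv" ([column, row] in pixels: a listed point, or the origin of a listed thing).
Readings, each from a call of its own:
- robot.get_time(): time.
- robot.get_q(): joint angles.
- robot.get_qvel(): joint speeds.
- robot.get_joint_torque(): joint torques, N m.
- robot.get_tool_pos(): TCP position.
- robot.get_tcp_rot(): TCP orientation.
- robot.get_ft_force(): force on the tool from outside, world axes, zero at the start.
- robot.get_torque(): the same for the moment, N m.
- robot.get_gripper_width(): finger opening in m.
- robot.get_gripper_force(): force on a finger pad.
Only numpy, scipy, OpenCV 4.12 (cv2) and the standard library are available. Lean on these libraries where they do the work, as an engineer would, in place of code of your own. Each camera call takes 0.05 s, during which the arm holds its last target. There are 200 camera calls.

## Task

Take the round die carrier that has the square hub with the D-shaped bore and fit it over the flatted spindle of the desktop scanner: feel for the turn at which the flats match, let it slide down without forcing it until it sits flush on the turntable flange, and let go. Leave the round-hubbed carrier and everything else on the bench where it is.

Things in the scene. Friction and masses are not known exactly. Their poses are not given: they have to be found in the camera images.
- carrier: Die carrier to mount, loose, 0.2 to 0.37 kg: grey disc 130 mm across, 10 mm thick, lying flat, hub up. Origin: centre of its underside, on the bore's axis; z up. Four stone dies (15 mm across, 20 mm tall) stand on it 50 mm from the axis, at 45 degrees to x and y. The D-shaped bore goes right through disc and hub: radius 12 mm, its flat 5 mm from the axis on the +x side.
- round_carrier: The other carrier, to be left alone: the same disc, tab and four dies, but its hub is ROUND (43 mm across, 48 mm tall) with a 14 mm round bore. Origin: centre of the underside. The two carriers may stand in either place.
- seat (a point): Centre of the top of the scanner's black turntable flange (68 mm across), 70 mm above the bench: the carrier's origin ends here. Axes as the scanner's: z up along the spindle, -x to its front, tower on +y. A friction brake (0.25 N m) holds flange and spindle.
- scanner: The desktop scanner, fixed to the bench: white base 240 x 220 x 60 mm (x, y, z); origin: centre of the base's underside, the spindle's axis is its z axis, its front is -x. A tower 160 x 90 mm and 250 mm tall stands beside the base on its +y side, its inner face 130 mm from the spindle's axis.
- articulator: Blue articulator frame with a stone model, 85 x 90 x 120 mm; bystander. Origin: centre of its underside.
- pot: Small white screw pot, 44 mm across, 32 mm tall, between the two carriers; bystander. Origin: centre of its underside.
- bowl: Dark rubber mixing bowl, 120 mm across, 65 mm tall; bystander. Origin: centre of its underside.
- spatula: Mixing spatula, 180 mm long, lying in front of the carriers; bystander. Origin: its middle, on the bench.
- stone_model: Stone model of a jaw, 50 x 62 x 27 mm; bystander. Origin: centre of its underside.
- cradle: Black handpiece cradle, 100 x 50 x 48 mm; bystander. Origin: centre of its underside.
- hub_grip (a point): Where to grip the carrier: on its axis, 36 mm above its underside, inside the SQUARE aluminium hub, 36 x 36 mm, faces square to the carrier's x and y, top 48 mm above the underside. Grip either pair of facing sides from above; the disc's top is 26 mm below this point.
- tab (a point): Pointer tab on the carrier's rim, 14 mm wide, 10 mm thick, reaching 77 mm from the axis on the carrier's +x: it marks the side of the bore's flat. This point: on its top, 70 mm from the axis.
- spindle_tip (a point): Top of the steel D-shaped spindle, 40 mm above seat: radius 11 mm, flat 4 mm from the axis, top 6 mm tapered by 2.2 mm. Play: 1 mm all round, 6 degrees of turn if centred. The flat, and so the carrier's tab, faces the scanner's front (-x) give or take 0.9 rad, NOT measured: find it by touch or eye. Mismatched, the carrier stops 31 to 40 mm above seat; matched, it slides down.

How it is judged (in metres and radians):
At the end, for the whole second after the job is handed in: The square-hubbed carrier sits on the spindle with its underside within 3 mm of the flange, its centre within 4 mm of the spindle's axis, level within 3 degrees, at rest and released; the round-hubbed carrier and the other things on the bench have not been moved by more than 30 mm (horizontal distance between carrier and seat below 0.004 m and z of carrier in the frame of seat between -0.003 and 0.003 m and angle between carrier's own z axis and vertical below 0.05 rad and linear speed of carrier below 0.02 m/s and contact force between the fingers and carrier below 0.1 N); the robot touches nothing.
It fails at once if the carrier is forced against the scanner with more than 120 N (contact force between carrier and scanner above 120 N).
It fails at once if the other carrier or a bystander is moved by more than 30 mm (distance of any of round_carrier, articulator, pot, bowl, spatula, stone_model, cradle from where it was at the start of the episode above 0.03 m).
It also fails if it takes over 64 s, if anything falls off the work surface, if the arm or the gripper's body presses on something with over 40 N, if the wrist force passes 120 N, or if a joint passes its speed limit or range.

## Working session

There is one attempt and no reset: what is moved stays moved. The work goes in short steps, each a Python script; the robot and the scene stay as the last script left them, time stands still between calls to the robot, and variables do not carry over. Pictures are saved under pics/ and viewed, at most 10 in all, crops included, and the job is handed in when it is done.

```bash
ls; mkdir -p pics; cat > h.py <<'E'
import numpy as np, cv2
from plant import robot, fingers, grab_frame, get_calibration, cut_out, mark_of
def ray(c,uv):
    f=192/np.tan(np.radians(c["vertical_fov"])/2)
    d=np.array([(uv[0]-c["cx"])/f,(uv[1]-c["cy"])/f]); s=d.copy()
    for _ in range(30): s=d/(1+c["k1"]*(s@s))
    R=cv2.Rodrigues(np.array(c["rvec"],float))[0]; t=np.array(c["tvec"],float).ravel()
    return -R.T@t, R.T@np.array([s[0],s[1],1.])
def at_z(c,uv,z):
    o,d=ray(c,uv); return o+d*(z-o[2])/d[2]
def proj(c,p):
    f=192/np.tan(np.radians(c["vertical_fov"])/2)
    R=cv2.Rodrigues(np.array(c["rvec"],float))[0]; t=np.array(c["tvec"],float).ravel()
    q=R@np.array(p)+t; s=q[:2]/q[2]; s=s*(1+c["k1"]*(s@s)); return np.array([c["cx"],c["cy"]])+f*s
E
python3 - <<'E'
from h import *
np.set_printoptions(precision=4,suppress=True)
im={}
Z=dict(carrier=0,round_carrier=0,hub_grip=.036,tab=.01,seat=.07,scanner=0,spindle_tip=.11,pot=0)
for n in("top","scene"):
    im[n]=grab_frame(n); c=get_calibration(n); print(n,ray(c,(256,192)))
    for t,z in Z.items():
        for r in mark_of(n,t)[:3]: print(n,t,np.round(r["uv"],1),round(r["confidence"],2),at_z(c,r["uv"],z))
cv2.imwrite("pics/a.png",cv2.resize(im["top"],(800,600),interpolation=cv2.INTER_CUBIC))
cv2.imwrite("pics/b.png",im["scene"])
print(robot.get_tcp_rot(),robot.get_time())
E
```

```text
pics
plant.py
top (array([ 0.4307, -0.1008,  1.0065]), array([ 0.1673,  0.0003, -0.986 ]))
top carrier [362.  222.7] 0.79 [ 0.511  -0.3814  0.    ]
top carrier [313.9 223.6] 0.41 [ 0.5122 -0.2524  0.    ]
top round_carrier [264.9 216.5] 0.85 [ 0.5346 -0.1226  0.    ]
top hub_grip [367.  219.8] 0.84 [ 0.5152 -0.385   0.036 ]
top tab [351.6 247.5] 0.88 [ 0.446  -0.3469  0.01  ]
top seat [147.5 208.9] 0.72 [0.5537 0.174  0.07  ]
top seat [258.8 132.8] 0.35 [ 0.7445 -0.1118  0.07  ]
top scanner [153. 213.] 0.92 [0.5514 0.1792 0.    ]
top scanner [266.3 215. ] 0.53 [ 0.5385 -0.1264  0.    ]
top spindle_tip [140.5 208.8] 0.59 [0.5491 0.1795 0.11  ]
top pot [316.  222.7] 0.59 [ 0.5145 -0.2581  0.    ]
scene (array([0.9081, 0.337 , 0.7476]), array([-0.3953, -0.5163, -0.7598]))
scene carrier [209.2 139.4] 0.88 [ 0.5091 -0.3926  0.    ]
scene round_carrier [260.1 210. ] 0.62 [ 0.544  -0.1221 -0.    ]
scene hub_grip [206.9 127.7] 0.74 [ 0.5088 -0.3991  0.036 ]
scene hub_grip [179.6 264.9] 0.48 [ 0.772  -0.0843  0.036 ]
scene tab [233.6 133.7] 0.8 [ 0.45   -0.3632  0.01  ]
scene seat [362.9 286.9] 0.59 [0.535  0.1712 0.07  ]
scene scanner [354.4 308.5] 0.58 [0.5431 0.1765 0.    ]
scene spindle_tip [365.6 278.8] 0.66 [0.5421 0.1729 0.11  ]
scene spindle_tip [205.8 127.9] 0.35 [ 0.5528 -0.3235  0.11  ]
scene pot [240.5 164.8] 0.53 [ 0.4966 -0.2662  0.    ]
[179.994   -0.0009  26.227 ] 0.9
```

View pics/a.png

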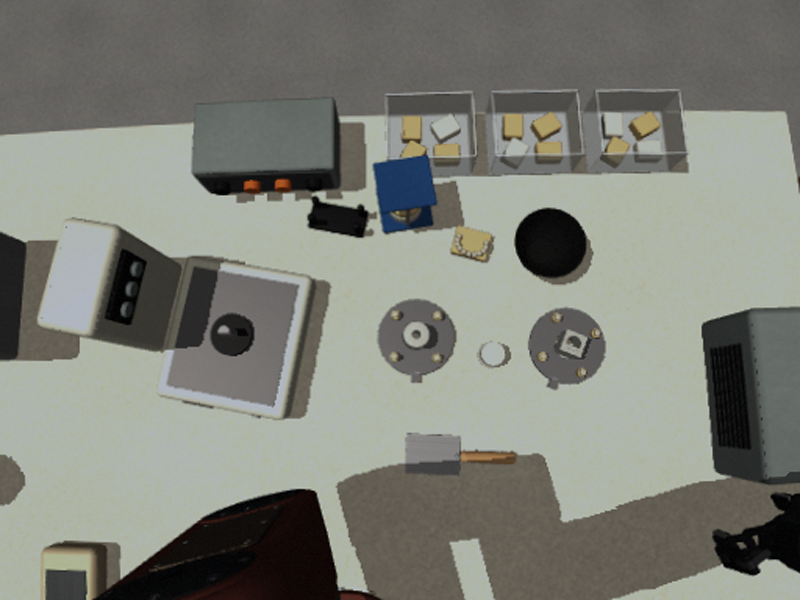

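View pics/b.png

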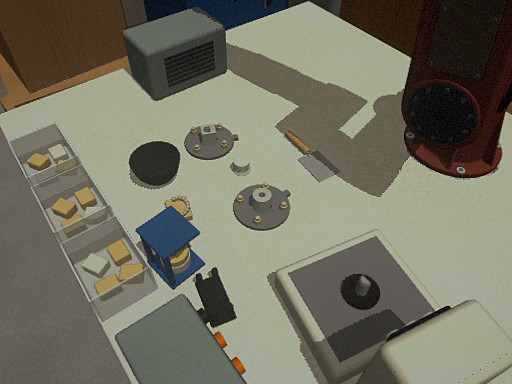

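The top view shows the square-hubbed carrier at (567,345) with its tab at lower left, and the round one at (417,335). The spindle is at (232,333), and the scanner is turned about -9°. Next I'll look at both from the wrist camera.

```bash
python3 - <<'E'
from h import *
np.set_printoptions(precision=4,suppress=True)
def look(tag,targets):
    im=grab_frame("wrist"); c=get_calibration("wrist"); print(tag,robot.get_tool_pos(),robot.get_q(),"cam",ray(c,(c["cx"],c["cy"])))
    for t,z in targets.items():
        for r in mark_of("wrist",t)[:2]: print(t,np.round(r["uv"],1),round(r["confidence"],2),at_z(c,r["uv"],z))
    cv2.imwrite(f"pics/{tag}.png",im)
robot.move_pose([.46,-.37,.26],[180,0,60])
look("w1",dict(carrier=0,hub_grip=.036,tab=.01))
robot.move_pose([.46,.16,.32],[180,0,0])
look("w2",dict(seat=.07,spindle_tip=.11,scanner=0))
print(robot.get_time())
E
```

```text
w1 [ 0.4591 -0.3711  0.2596] [-51.6192   4.7821   7.2749  92.5179  -0.0199  68.5212] cam (array([ 0.498 , -0.3023,  0.4011]), array([-0.155 , -0.2662, -0.9514]))
carrier [291.8 140.5] 0.89 [ 0.5126 -0.3826  0.    ]
hub_grip [294.6 141. ] 0.62 [ 0.5141 -0.3778  0.036 ]
tab [242.6 146.7] 0.59 [ 0.4504 -0.3545  0.01  ]
w2 [0.4601 0.1599 0.3199] [   3.7284  -11.3045   -1.8753   99.4368    0.0011 -176.2405] cam (array([0.5382, 0.1603, 0.4614]), array([-0.3078,  0.0004, -0.9515]))
seat [242.2  90.4] 0.75 [0.5424 0.1749 0.07  ]
spindle_tip [241.4  91.3] 0.88 [0.541  0.1743 0.11  ]
scanner [245.7  91.4] 0.92 [0.5417 0.1722 0.    ]
5.8667
```

```bash
python3 - <<'E'
import cv2,numpy as np
a=cv2.imread("pics/w1.png")[80:230,190:390]; b=cv2.imread("pics/w2.png")[40:140,175:308]
a=cv2.resize(a,(530,400),interpolation=3); b=cv2.resize(b,(532,400),interpolation=3)
cv2.imwrite("pics/c.png",cv2.resize(np.vstack([a,b[:, :530]]),None,fx=.75,fy=.75) if 0 else cv2.resize(np.hstack([a,b]),(798,300)))
E
```

```text
(no output)
```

View pics/c.png

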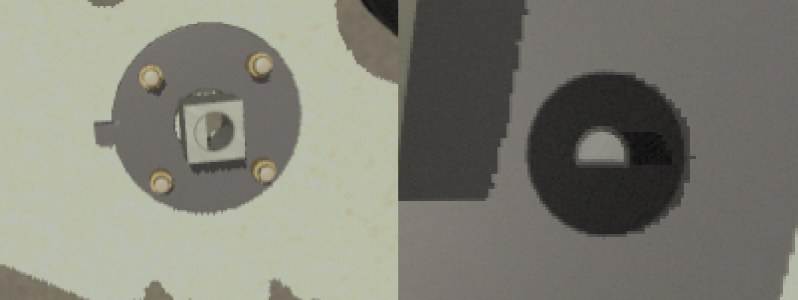

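Left (w1): the square hub's top face is clean, with the tab to the left. Right (w2): the bright D of the spindle top has its flat facing image-down, roughly world ∓x. I'll rectify both to the metric planes and measure them.

```bash
cat >> h.py <<'E'
def warp(im,c,x0,y0,z,half,res):
    n=int(2*half/res); g=(np.arange(n)+.5)*res-half
    m=np.array([[proj(c,[x0+a,y0+b,z]) for b in g] for a in g],np.float32)
    return cv2.remap(im,m[...,0],m[...,1],cv2.INTER_CUBIC)   # row=x, col=y
def blob(im,thr,x0,y0,half,res):
    g=cv2.GaussianBlur(cv2.cvtColor(im,cv2.COLOR_BGR2GRAY),(0,0),1)
    n,l,s,ce=cv2.connectedComponentsWithStats((g>thr).astype(np.uint8))
    k=l.shape[0]//2; ids=[i for i in range(1,n) if s[i,4]*res*res>5e-5]
    i=min(ids,key=lambda i:np.hypot(*(ce[i]-k)))
    m=(l==i).astype(np.uint8); cn=max(cv2.findContours(m,0,1)[0],key=cv2.contourArea)[:,0]
    W=np.c_[(cn[:,1]+.5)*res-half+x0,(cn[:,0]+.5)*res-half+y0]
    return m,W,s[i,4]*res*res
E
python3 - <<'E'
from h import *
np.set_printoptions(precision=4,suppress=True)
robot.move_pose([.46,.16,.32],[180,0,0])
c2=get_calibration("wrist"); im=cv2.imread("pics/w2.png")
w=warp(im,c2,.542,.174,.11,.03,.00025)
m,W,A=blob(w,140,.542,.174,.03,.00025)
rc,sz,_=cv2.minAreaRect(W.astype(np.float32)*1000); print("spindle",W.mean(0),A*1e6,"rect",rc,sz,_)
# full-res chord fit: longest straight hull edge
h=cv2.approxPolyDP((W*1e4).astype(np.int32)[:,None],8,True)[:,0]/1e4
for p,q in zip(h,np.roll(h,-1,0)): 
    if np.linalg.norm(q-p)>.004: print("edge",p,q,np.linalg.norm(q-p),np.degrees(np.arctan2(*(q-p)[::-1])))
o=[cv2.resize(w,(400,400))]
robot.move_pose([.46,-.37,.26],[180,0,60])
c1=get_calibration("wrist"); im=grab_frame("wrist")
w=warp(im,c1,.514,-.38,.048,.04,.00025)
m,W,A=blob(w,150,.514,-.38,.04,.00025)
print("hub",A*1e6,cv2.minAreaRect(W.astype(np.float32)*1000))
o.append(cv2.resize(w,(400,400)))
cv2.imwrite("pics/d.png",np.hstack(o))
t=mark_of("wrist","tab")[0]["uv"]; print("tab",at_z(c1,t,.01),robot.get_time(),robot.get_tool_pos())
r=cut_out("wrist","carrier")[0]["pixels"]; d=np.zeros((384,512),np.uint8); d[r]=255
w=warp(d,c1,.514,-.38,.01,.1,.0005); cn=max(cv2.findContours((w>127).astype(np.uint8),0,1)[0],key=cv2.contourArea)[:,0]
W=np.c_[(cn[:,1]+.5)*.0005-.1+.514,(cn[:,0]+.5)*.0005-.1-.38]
ctr=np.array([.514,-.38]);
for _ in range(30):
    R=np.linalg.norm(W-ctr,axis=1); k=abs(R-np.median(R))<.003; P=W[k]
    s=np.linalg.lstsq(np.c_[2*P,np.ones(len(P))],(P**2).sum(1),rcond=None)[0]; ctr=s[:2]
R=np.linalg.norm(W-ctr,axis=1); print("disc",ctr,np.median(R),k.mean()); T=W[R>.0715]; print("tabyaw",len(T),T.mean(0),np.degrees(np.arctan2(*(T.mean(0)-ctr)[::-1])))
E
```

```text
spindle [0.5446 0.1759] 59.43750000000001 rect (544.608642578125, 176.03433227539062) (6.740408420562744, 13.805826187133789) 47.29060745239258
edge [0.5403 0.1816] [0.5406 0.1751] 0.00650691939399898 -87.35745470593557
edge [0.5406 0.1751] [0.5451 0.1731] 0.004924428900898108 -23.96248897457792
edge [0.5451 0.1731] [0.5476 0.1691] 0.004716990566028276 -57.994616791917075
edge [0.5488 0.1726] [0.5478 0.1771] 0.004609772228646448 102.52880770915151
edge [0.5478 0.1771] [0.5448 0.1803] 0.004386342439892249 133.1523897340056
edge [0.5448 0.1803] [0.5403 0.1816] 0.004684015371452105 163.88658176691027
hub 811.9374999999999 ((514.298583984375, -381.81488037109375), (35.30467224121094, 35.556396484375), 65.85445404052734)
tab [ 0.4475 -0.3531  0.01  ] 9.7667 [ 0.4601 -0.3698  0.2601]Traceback (most recent call last):
  File "<stdin>", line 21, in <module>
IndexError: list index out of range
```

View pics/d.png

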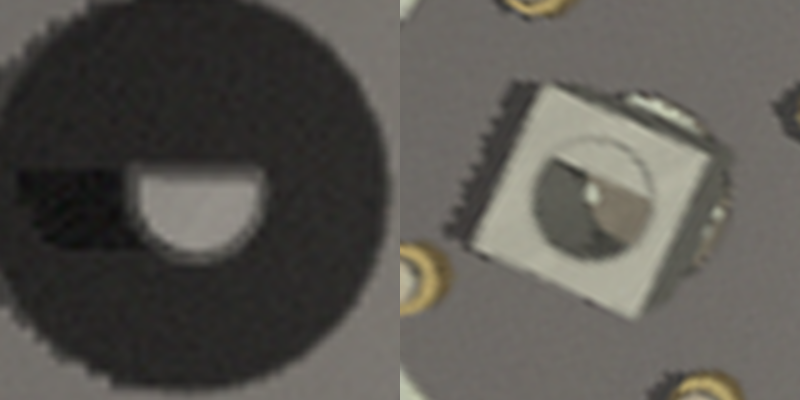

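```bash
python3 - <<'E'
from h import *
np.set_printoptions(precision=4,suppress=True)
def fitc(P,c,it=20):
    for _ in range(it):
        R=np.linalg.norm(P-c,axis=1); k=abs(R-np.median(R))<.002; Q=P[k]
        c=np.linalg.lstsq(np.c_[2*Q,np.ones(len(Q))],(Q**2).sum(1),rcond=None)[0][:2]
    return c,np.median(R),k.mean()
robot.move_pose([.543,.235,.322],[180,0,-90])
im=grab_frame("wrist"); c=get_calibration("wrist"); cv2.imwrite("pics/s.png",im); T=np.array(robot.get_tool_pos()); print("T",T,robot.get_q())
w=warp(im,c,.542,.174,.11,.02,.0002)
for thr in(90,110,130):
    m,W,A=blob(w,thr,.542,.174,.02,.0002); n,W2=0,W
    h=cv2.convexHull((W*1e5).astype(np.float32))[:,0]/1e5
    print(thr,A*1e6,W.min(0),W.max(0))
    # chord: points within 0.5 mm of low-x side, central y
    yc=(W[:,1].min()+W[:,1].max())/2; hw=np.ptp(W[:,1])/2
    K=W[(abs(W[:,1]-yc)<.6*hw)&(W[:,0]<W[:,0].mean())]
    p=np.polyfit(K[:,1],K[:,0],1); print(" flat slope deg",np.degrees(np.arctan(p[0])),"res",np.std(K[:,0]-np.polyval(p,K[:,1])))
    n=np.array([-np.cos(np.arctan(p[0])),np.sin(np.arctan(p[0]))]); print(" facing",np.degrees(np.arctan2(n[1],n[0])))
    arc=W[(W[:,0]>np.polyval(p,W[:,1])+.002)]; print(" arc",fitc(arc,np.array([.543,.175])))
f=warp(im,c,.542,.174,.07,.06,.0003); g=cv2.GaussianBlur(cv2.cvtColor(f,6),(0,0),1)
cn=[x[:,0] for x in cv2.findContours((g<65).astype(np.uint8),0,1)[0]]; cn=max(cn,key=len)
P=np.c_[(cn[:,1]+.5)*.0003-.06+.542,(cn[:,0]+.5)*.0003-.06+.174]; print("flange",fitc(P,np.array([.543,.175])))
# carrier, same view
y=np.radians(-114.15); x=np.array([np.cos(y),np.sin(y)]); H=np.array([.5143,-.3818])
robot.move_pose([*(H-.06*x),.26],[180,0,-114.15])
im=grab_frame("wrist"); c=get_calibration("wrist"); T=np.array(robot.get_tool_pos())
w2=warp(im,c,*H,.048,.04,.00025); m,W,A=blob(w2,150,*H,.04,.00025); print("hub",A*1e6,cv2.minAreaRect(W.astype(np.float32)*1000),robot.get_time(),T,robot.get_q())
cv2.imwrite("pics/e.png",np.hstack([cv2.resize(w,(400,400)),cv2.resize(w2,(400,400))]))
E
```

```text
T [0.5432 0.2344 0.3218] [ 10.6872   7.0249  16.2295  99.2161  -0.0052 -79.2229]
90 190.40000000000003 [0.5383 0.1641] [0.5505 0.1829]
 flat slope deg -0.8169702630867003 res 7.855122960617115e-05
 facing -179.1830297369133
 arc (array([0.5409, 0.1736]), np.float64(0.009383667793783211), np.float64(1.0))
110 162.24 [0.5389 0.1645] [0.5497 0.1823]
 flat slope deg -0.2271290206356554 res 3.569198567399832e-05
 facing -179.77287097936434
 arc (array([0.5409, 0.1734]), np.float64(0.0088881341647008), np.float64(1.0))
130 138.56000000000003 [0.5393 0.1649] [0.5493 0.1817]
 flat slope deg -0.6999588624953621 res 5.346647386469834e-05
 facing -179.30004113750465
 arc (array([0.5411, 0.1733]), np.float64(0.008319041147055995), np.float64(1.0))
flange (array([0.541 , 0.1724]), np.float64(0.033534371098076735), np.float64(1.0))
hub 895.5625000000001 ((514.2523193359375, -382.0491638183594), (36.1462287902832, 36.46688461303711), 65.74604797363281) 14.15 [ 0.5394 -0.3261  0.2603] [ -43.0256   11.9169   15.1129   93.1791    0.0088 -108.9612]
```

View pics/e.png

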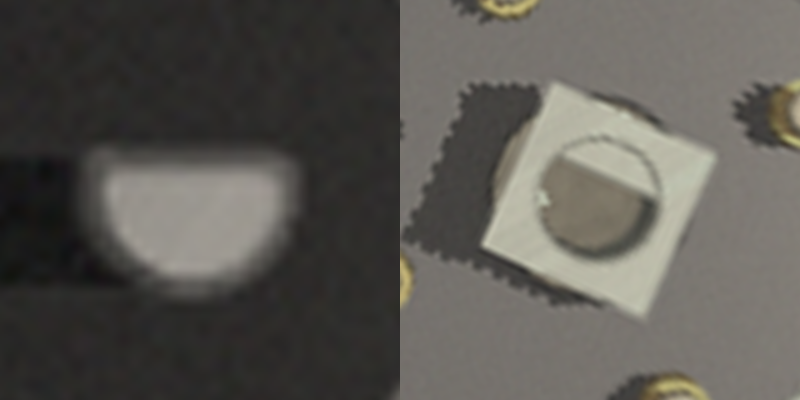

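```bash
python3 - <<'E'
from h import *
np.set_printoptions(precision=4,suppress=True)
o=[180,0,-114.25]; H=[.5143,-.3820]
robot.move_pose([*H,.12],o)
print(robot.line_to([*H,.018],vel=.08,guard=8),robot.get_tool_pos())
fingers.set_gripper(0); print(robot.get_gripper_width(),robot.get_gripper_force(),robot.get_tool_pos())
robot.line_to([*H,.168],vel=.12)
print("lift",robot.get_gripper_width(),robot.get_ft_force(),robot.get_torque())
robot.line_to([.541,.173,.168],vel=.15,rotation=[180,0,-89.4])
robot.line_to([.541,.173,.138],vel=.06)
robot.pause(.3); print(robot.get_tool_pos(),robot.get_tcp_rot(),robot.get_ft_force(),robot.get_time())
g=robot.line_to([.541,.173,.098],vel=.03,guard=6)
print(g,robot.get_tool_pos(),robot.get_ft_force(),robot.get_torque(),robot.get_time())
cv2.imwrite("pics/f.png",grab_frame("scene"))
E
```

```text
False [ 0.5146 -0.3824  0.0187]
0.035145112514842446 62.05780863761902 [ 0.5145 -0.3823  0.0184]
lift 0.03513331390490133 [ 0.235   0.4163 -2.4977] [ 0.0387  0.0372 -0.0135]
[0.5412 0.173  0.1383] [-179.9683    0.0012  -89.4001] [-0.256  -0.8952 -4.14  ] 22.9583
False [0.5412 0.173  0.0982] [-0.7669  0.8539 -3.0637] [-0.0002  0.0079  0.0046] 24.4417
```

It slid over the flats with no resistance, so the underside is about 10 mm above the flange. I'll lower it the rest of the way until it touches, then release.

```bash
python3 - <<'E'
from h import *
np.set_printoptions(precision=4,suppress=True)
g=robot.line_to([.541,.173,.0865],vel=.02,guard=5)
T=np.array(robot.get_tool_pos()); print(g,T,robot.get_ft_force(),robot.get_torque(),robot.get_gripper_width())
if T[2]<.092:
    fingers.set_gripper(.085); robot.pause(.3); print(robot.get_tool_pos(),robot.get_ft_force(),robot.get_gripper_width())
    robot.line_to([.541,.173,.25],vel=.12)
    robot.move_pose([.46,.16,.32],[180,0,0])
    im=grab_frame("wrist"); c=get_calibration("wrist")
    w=warp(im,c,.541,.173,.118,.04,.00025); m,W,A=blob(w,150,.541,.173,.04,.00025); print("hub",A*1e6,cv2.minAreaRect(W.astype(np.float32)*1000))
    s=grab_frame("scene")[190:350,270:480]
    cv2.imwrite("pics/g.png",np.hstack([cv2.resize(im,(400,300)),cv2.resize(s,(394,300),interpolation=3)]))
print(robot.get_time())
E
```

```text
True [0.5409 0.173  0.0884] [-0.7715  0.4967  5.1876] [-0.0418  0.0809 -0.003 ] 0.03521332380731278
[0.5401 0.1729 0.0873] [-0.1863  0.441   0.5971] 0.08525636040566424
hub 807.0000000000001 ((540.2053833007812, 173.46563720703125), (35.45296859741211, 35.362648010253906), 0.9628636240959167)
28.8333
```

View pics/g.png

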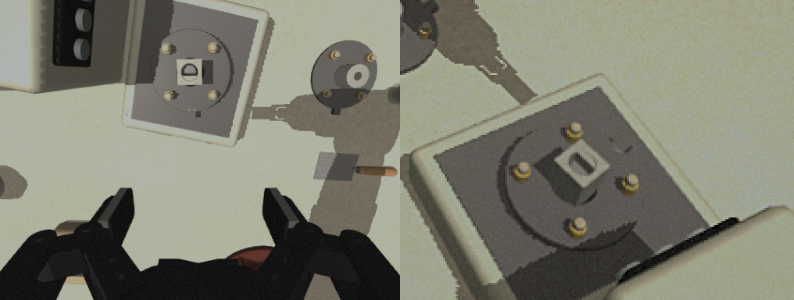

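The carrier sits level on the flange with the spindle in its bore. Contact came at TCP z 0.0884, exactly the flush height, and the hub's measured size at z 0.118 agrees. The gripper is clear and the neighbours haven't moved.

```bash
python3 -c "
from plant import robot
print(robot.job_done())"
```

```text
the job is handed in; nothing more can be done
None
```

The square-hubbed carrier is seated flush on the scanner's flange and released. It slid down matched on the first try, with about 5 N at contact, and the job was handed in at about 29 s of the 64 s allowed; no verdict was returned.

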